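# Draw the sample plates from the keeper rack and sort them

### The arm

A 7-joint arm with a two-finger parallel gripper is mounted at the origin on the work surface. World frame = base frame: x ahead of the robot, y to its left, z up, the work surface at z = 0. Lengths are in mm, angles in rad, forces in N, time in s.
With the tool pointing down it reaches from about 400 to 875 mm from the base axis. Payload 19.3 kg.
Tool frame: the origin (TCP) lies at the very end of the fingers, on their centre line; the grasp point (between the pads) lies 19 mm behind it (arm.grip_depth is the z of the grasp point in the tool frame, in mm); z points along the fingers, y is the direction in which the jaws open and shut (so a half turn about z gives the same grasp; the last joint's range is limited). The gripper opens to 85 mm and grips with 20 to 120 N. Pads are 22 mm wide; open, the fingers measure 114 mm over their backs; the gripper's body (76 mm by 85 mm) begins 54 mm behind the grasp point. The pads swing forward as they close: fully open they stand 13 mm farther back than shut.
Start: joints at [-1.403, 0.521, -0.036, 1.599, 0.021, 1.021, -0.113], TCP at [147.248, 607.398, 231.291] pointing down, gripper open.
Joint ranges: [-2.91, 2.91], [-0.3, 2.13], [-1.5, 1.42], [0.17, 2.43], [-1.26, 4.41], [0.16, 1.93], [-2.52, 2.52]. Speed limits (rad/s): [1.89, 1.89, 2.39, 2.39, 3.01, 3.01, 3.01].

### API

Orientations are given as a unit quaternion [w, x, y, z].
In Python, from workcell import status, cams, workorder, nets, arm gives the robot as it stands. The module is installed in compiled form; this text tells all that it offers.
- The arm moves only by the tool arm_command, never from a script. Its argument "moves" is a list of rows, each a list of 7 numbers: the turn, a rotation vector about the tool's x, y, z in units of 5 degrees (1.0 is 5 degrees), then the shift along the tool's x, y, z in units of 25 mm (1.0 is 25 mm), then the closure, from 0 (fully open) to 1 (shut). A call has 1 to 12 rows; each row shifts and turns the pose as measured when the row begins, along the tool's axes as they then stand; what a row does not reach is not made up. A row lasts 1/12 s, in which the tool goes at most 41.7 mm and 7.16 degrees, less where a joint would pass 70% of its speed; a pose out of reach is approached as far as the arm can. A call is refused whole if a number of a shift passes 1 or a number of a turn 1, either way. A call with a gripper value outside its range is refused whole. The fingers move at their own pace and stop on an object; "force" is the grip in N (left out, the last holds). Time passes only in rows, so rows that do not move let the fingers close. It gives the time, the measured TCP pose, the force and the opening at its end, in the units of the state.
- status.sense(): the state, without advancing time (a new reading comes with each control period).
- cams.grab_frame(name): name is "side" or "top" or "wrist"; returns (picture, depth): 420x560x3 uint8, red, green, blue; 420x560 float32, mm along the optical axis (not along the pixel's ray), 0 where there is no reading.
- cams.camera_params(name): a dict with "fovy" (degrees; the focal length in pixels is half the picture's height over the tangent of half this angle, whatever the lens; pixels are square), "cx", "cy" (the principal point, pixels), "pose" (4x4, takes a point from camera to world coordinates). Camera axes: x right, y up, looking along -z (the intrinsics and any distortion apply to the point x, -y, -z); pixel columns grow to the right and rows downward; lengths in mm; the calibration is good to about 2 mm. A picture is of the moment at which its call begins: read the wrist's pose just before it. camera_params takes no time and is no camera call; for the wrist camera it gives the pose at the moment of the call.
- workorder.sign_off(): hands the job in, once; it reports no verdict.
Trained networks look in the newest picture that a camera, given by its name, has taken for a name from the list of things; names that differ only in an ending like _2 or _b are one class to them, and where a whole thing is asked for, a point or a joint stands for the part that bears it (a point fixed in the world has none). Each returns a list of dicts, best first, with "confidence" (0 to 1); they miss things now and then, are a little off and sometimes report something else, mostly with a low value. They report only what shows in the picture. A call takes as long as a camera call. They do not tell look-alikes from the thing itself.
- nets.find_in(camera, thing): "position" ([x, y, z] in mm, in world coordinates, good to about 4 mm: the middle of the surface that is visible of it).
- nets.landmark_of(camera, thing): "position" ([x, y, z] in mm, in world coordinates, good to about 4 mm: a listed point, or the origin of a listed thing).
The state is a dict: "clock": time; "joints": joint angles; "qvel": joint speeds; "effort": joint torques, N m; "position": TCP position; "eef_rot": TCP orientation; "wrist_force": force on the tool from outside, world axes, zero at the start; "ft_torque": the same for the moment, N m; "finger_gap": finger opening in mm.
Only numpy, scipy, OpenCV 4.12 (cv2) and the standard library are available. Lean on these libraries where they do the work, as an engineer would, in place of code of your own. Each camera call takes 0.05 s, during which the arm holds its last target.

### The job

Draw the two aluminium sample plates up out of the black slotted rack and stand each one upright on the floor of its tray: the straight-topped plate in the tray with low ends, the plate with the raised tab in the tray with high ends. Hooked keepers hidden at one end of the rack hold both plates down, and nobody remembers which end: feel for it, and slide each plate along its slot floor well away from the keeper before you lift. Set the plates down, do not drop them, and do not push the black case, the U-shaped steel block or the dish about.

Things in the scene. Friction and masses are not known exactly. Their poses are not given: they have to be found in the camera images.
- rack: fixed black block 120 (its x) x 210 (its y) x 72 mm tall. Two slots along its y axis, centred at x = -32 and +32 mm, each 11 mm wide, 140 mm long (y -70 to +70), slot floor 6 mm above the underside; one plate stands in each and sticks out 40 mm above the top. Both ends look alike. Origin: centre of the underside; z up
- rack_end_a (a point): slot end wall at the rack's +y end (70 mm from its centre), 61.5 mm above the underside. At this end OR the other (same for both slots, unknown) a rigid keeper is hidden in each slot: a tongue 33.5 mm long from the end wall, 58.5 to 64.5 mm above the underside, its last 5 mm hooked down to 52.5 mm. A plate there that is raised over 2.5 mm hooks on it; it stops dead after 8.5 mm
- rack_end_b (a point): the like point at the -y end. Plates start within 2 mm of mid slot (20 mm from either end wall) and are held there by the keeper. Slid along the slot floor (raised under 2 mm) away from the keeper by more than 14 mm from mid slot, up to 20, a plate rises freely. Slid towards the keeper, it stops hard about 8 mm from mid slot
- straight_plate: aluminium plate standing in one rack slot (which one varies): 100 mm wide (its y axis), 8 mm thick (x), 106 mm tall, 0.14 to 0.26 kg. Origin: middle of its lower edge; z up. Its top edge is straight over the full 100 mm. Each side edge has a notch 22 mm deep at 36 to 61 mm height, with a 5 mm wide tooth on its outer lip up to 44 mm.
- tab_plate: aluminium plate standing in one rack slot (which one varies): 100 mm wide (its y axis), 8 mm thick (x), 106 mm tall, 0.14 to 0.26 kg. Origin: middle of its lower edge; z up. Its top is stepped: the shoulders stand 78 mm above the lower edge and a middle tab 50 mm wide rises to 106 mm. Each side edge has a notch 22 mm deep at 36 to 61 mm height, with a 5 mm wide tooth on its outer lip up to 44 mm.
- low_tray: fixed white tray, open on top: 42 x 152 mm outside, inside 30 mm (its x axis) by 140 mm (its y axis), floor 5 mm thick, long walls 6 mm thick rising to 50 mm. Origin: centre of its underside; z up. The end walls are as low as the long walls (50 mm)
- high_end_tray: fixed white tray, open on top: 42 x 152 mm outside, inside 30 mm (its x axis) by 140 mm (its y axis), floor 5 mm thick, long walls 6 mm thick rising to 50 mm. Origin: centre of its underside; z up. The end walls, 6 mm thick, rise to 80 mm
- case: bystander: black instrument case 75 x 200 x 32 mm lying beyond the rack; origin centre of underside
- vblock: bystander: dark U-shaped steel block 70 x 50 x 44 mm; origin centre of underside
- dish: bystander: steel bowl 80 mm across, 40 mm high; origin centre of underside
Things that resemble listed ones, but are neither listed nor needed, are in the scene too. Leave any pink or red look-alike of the low_tray alone.

How it is judged (in metres and radians):
At the end, for the whole second after the job is handed in: Each plate stands in its own tray (straight: low ends; tabbed: high ends): middle of its lower edge within 15 mm across and 25 mm along of the tray centre and at most 10 mm above the tray floor, leaning (also on a wall) at most 0.6 rad, at rest; either way round (x of straight_plate in the frame of low_tray between -0.015 and 0.015 m and y of straight_plate in the frame of low_tray between -0.025 and 0.025 m and z of straight_plate in the frame of low_tray between -0.002 and 0.015 m and angle between each of straight_plate, tab_plate's own z axis and vertical below 0.6 rad and linear speed of each of straight_plate, tab_plate below 0.02 m/s and x of tab_plate in the frame of high_end_tray between -0.015 and 0.015 m and y of tab_plate in the frame of high_end_tray between -0.025 and 0.025 m and z of tab_plate in the frame of high_end_tray between -0.002 and 0.015 m); the robot touches nothing.
It fails at once if the straight plate is dropped (falls free of the fingers faster than 0.6 m/s, a drop of about 18 mm) (contact force between the fingers and straight_plate below 0.01 N and linear speed of straight_plate above 0.6 m/s).
It fails at once if the tab plate is dropped (falls free of the fingers faster than 0.6 m/s, a drop of about 18 mm) (contact force between the fingers and tab_plate below 0.01 N and linear speed of tab_plate above 0.6 m/s).
It fails at once if a bystander (case, U-shaped block or dish) is pushed more than 20 mm (distance of any of case, vblock, dish from where it was at the start of the episode above 0.02 m).
It also fails if it takes over 58 s, if anything falls off the work surface, if the arm or the gripper's body presses on something with over 40 N, if the wrist force passes 120 N, or if a joint passes its speed limit or range.

## Working session

There is one attempt and no reset: what is moved stays moved. The work goes in short steps, Python scripts to look and compute and a tool call to move; the robot and the scene stay as the last step left them, time stands still between calls to the robot, and variables do not carry over. Pictures are saved under pics/ and viewed, and the job is handed in when it is done.

Besides the shell and the picture viewer there is one more tool, called as name(argument=value, ...) on one line, values as JSON. arm_command: Moves the arm, as the interface text tells. Its arguments: {"type":"object","properties":{"moves":{"type":"array","items":{"type":"array","items":{"type":"number"}}},"force":{"type":"number"}},"required":["moves"]}

```bash
mkdir -p pics; cat > h.py <<'E'
import numpy as np, cv2
from workcell import status, cams, workorder, nets, arm
def save(name,img): cv2.imwrite('pics/'+name+'.png',cv2.cvtColor(img,cv2.COLOR_RGB2BGR))
def world(cam,depth,p,us,vs):
    f=210/np.tan(np.radians(p['fovy']/2)); d=depth[vs,us]
    x=(us-p['cx'])/f*d; y=-(vs-p['cy'])/f*d
    P=np.stack([x,y,-d,np.ones_like(d)],-1)
    return P@np.array(p['pose']).T
E
python3 - <<'E'
from h import *
s=status.sense(); print(s)
for c in ['top','side']:
    p=cams.camera_params(c); print(c,p)
    im,d=cams.grab_frame(c); save(c+'0',im); np.savez(c+'0.npz',im=im,d=d)
print(cams.camera_params('wrist'))
print([a for a in dir(arm) if a[0]!='_'])
E
```

```text
{'clock': 0.0, 'joints': array([-1.40320937,  0.52203395, -0.03630358,  1.59997978,  0.02121039,
        1.02109277, -0.11280818]), 'qvel': array([-1.84290749e-03, -7.48973762e-05,  7.59860974e-05, -1.93649553e-03,
        7.05531357e-04,  2.13803678e-03, -6.55175405e-04]), 'effort': array([-4.46201338e-04, -9.27108765e+01,  1.97976843e+00, -3.69923508e+01,
        1.79027970e-02,  8.24169052e-03,  5.59962427e-05]), 'position': array([147.19513204, 607.08628388, 230.72368636]), 'eef_rot': array([-1.68463000e-05,  1.18630371e-01,  9.92938325e-01, -5.64093201e-04]), 'wrist_force': array([-0.42530229, -0.25913984,  0.42423516]), 'ft_torque': array([-0.01365044,  0.08566882, -0.00082244]), 'finger_gap': 85.40401987199802}
top {'fovy': 44.18058577533371, 'cx': 275.00950640345917, 'cy': 207.7274453634429, 'pose': array([[-7.52091203e-03,  9.96799680e-01, -7.95853931e-02,
         4.81407209e+02],
       [-9.99954450e-01, -7.96464466e-03, -5.25958067e-03,
         3.95507917e+01],
       [-5.87661770e-03,  7.95422111e-02,  9.96814176e-01,
         1.38363212e+03],
       [ 0.00000000e+00,  
[... 257 characters left out ...]
83e-01,  5.30033421e-01, -4.28040463e-01,
        -4.17614444e+02],
       [ 5.54627384e-03,  6.32896122e-01,  7.74216854e-01,
         9.03435085e+02],
       [ 0.00000000e+00,  0.00000000e+00,  0.00000000e+00,
         1.00000000e+00]])}
{'fovy': 66.96071557211691, 'cx': 279.1668887438467, 'cy': 210.22876760455824, 'pose': array([[ 2.36637431e-01, -9.34462064e-01, -2.66051455e-01,
         8.01219928e+01],
       [ 9.71597985e-01,  2.27673211e-01,  6.45156153e-02,
         6.23665677e+02],
       [ 2.85393852e-04, -2.73761867e-01,  9.61797462e-01,
         3.74565998e+02],
       [ 0.00000000e+00,  0.00000000e+00,  0.00000000e+00,
         1.00000000e+00]])}
['PlanningError', 'grip_depth']
```

View pics/top0.png

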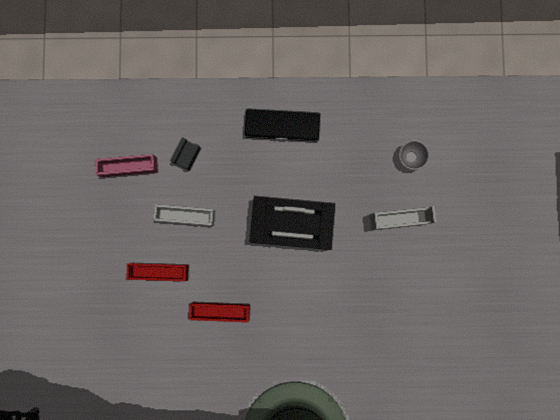

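View pics/side0.png

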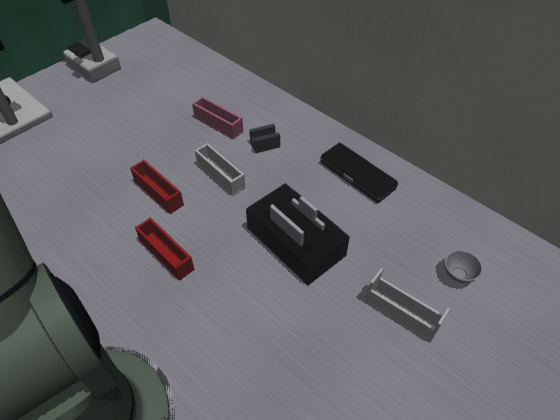

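```bash
python3 - <<'E'
from h import *
for c in ['top','side']:
  for t in ['rack','straight_plate','tab_plate','low_tray','high_end_tray','rack_end_a','rack_end_b','case','vblock','dish']:
    r=nets.landmark_of(c,t)
    print(c,t,[(np.round(x['position']),round(x['confidence'],2)) for x in r])
print(status.sense()['clock'])
E
```

```text
top rack [(array([546.,   6.,   3.]), 0.71)]
top straight_plate [(array([514.,   3.,   7.]), 0.51)]
top tab_plate [(array([579.,   2.,   7.]), 0.61)]
top low_tray [(array([707., 440.,  -2.]), 0.97), (array([320., 192.,   0.]), 0.67), (array([ 722., -321.,    6.]), 0.63), (array([426., 354.,  -2.]), 0.61), (array([573., 288.,   3.]), 0.59)]
top high_end_tray [(array([ 558., -281.,    0.]), 0.9)]
top rack_end_a [(array([544., -66.,  63.]), 0.79), (array([554.,  79.,  63.]), 0.77)]
top rack_end_b [(array([544., -66.,  63.]), 0.79), (array([554.,  79.,  63.]), 0.77)]
top case [(array([814.,  27.,   2.]), 0.73)]
top vblock [(array([738., 284.,  -4.]), 0.81)]
top dish []
side rack [(array([550.,   2.,   1.]), 0.97)]
side straight_plate [(array([517.,  10.,   3.]), 0.84)]
side tab_plate [(array([579.,   2.,   6.]), 0.93)]
side low_tray [(array([571., 287.,   2.]), 0.87), (array([319., 189.,   1.]), 0.86), (array([702., 441.,  -1.]), 0.81), (array([424., 354.,   1.]), 0.75)]
side high_end_tray [(array([ 557., -281.,   -2.]), 0.67)]
side rack_end_a [(array([552.,  77.,  60.]), 0.73), (array([534., -68.,  60.]), 0.59)]
side rack_end_b [(array([552.,  77.,  60.]), 0.73), (array([534., -68.,  60.]), 0.59)]
side case [(array([812.,  29.,  -3.]), 0.76), (array([ 555., -284.,   -1.]), 0.68)]
side vblock [(array([739., 285.,   4.]), 0.82), (array([536., -69.,  59.]), 0.52)]
side dish [(array([ 726., -318.,    0.]), 0.58), (array([549.,   4.,  -0.]), 0.2)]
1.1
```

The top picture shows the rack at pixel (291,222), with the straight plate at (293,235) and the tab plate at (295,210). White low-ended tray at (184,216), white high-ended tray at (404,218). The pink (127,165) and red (157,272), (219,312) trays are look-alikes. Next I measure from depth.

```bash
python3 - <<'E'
from h import *
out=[]
for c in ['top','side']:
    z=np.load(c+'0.npz'); p=cams.camera_params(c)
    vs,us=np.mgrid[0:420,0:560]
    W=world(c,z['d'],p,us,vs)[...,:3]; ok=z['d']>0; W[~ok]=np.nan
    def rect(name,x,y,r,zl,zh):
        m=(np.hypot(W[...,0]-x,W[...,1]-y)<r)&(W[...,2]>zl)&(W[...,2]<zh)
        P=W[m]
        if len(P)<5: print(c,name,len(P));return
        (cx,cy),(w,h),a=cv2.minAreaRect(P[:,:2].astype(np.float32))
        if w>h: a=a+90; w,h=h,w
        # a: angle so that h(long) axis dir
        box=a
        print(c,name,'n',len(P),'c',round(cx,1),round(cy,1),'size',round(w,1),round(h,1),'yaw of long-from-y deg',round(((a+90)%180)-90,2),'z med',round(np.median(P[:,2]),1),'mean',P.mean(0).round(1))
    rect('table',450,-150,60,-20,20)
    rect('rack',547,4,150,66,82)
    rect('straight',515,6,75,88,125)
    rect('tabplate',579,3,75,80,125)
    rect('tabplate top',579,3,75,105,125)
    rect('low',572,288,95,40,60)
    rect('lowfloor',572,288,95,2,12)
    rect('high',557,-281,95,40,60)
    rect('high ends',557,-281,95,70,90)
    rect('dish',724,-319,60,10,60); rect('vblock',738,285,60,10,60); rect('case',813,28,130,15,50)
c='top';im=np.load('top0.npz')['im'][90:330,90:450]
save('topcrop',cv2.resize(im,None,fx=2.2,fy=2.2,interpolation=cv2.INTER_CUBIC))
E
```

```text
top table n 1598 c 450.0 -149.8 size 117.9 119.1 yaw of long-from-y deg 76.72 z med 0.4 mean [ 4.498e+02 -1.503e+02  4.000e-01]
top rack n 3451 c 549.3 2.2 size 120.2 209.9 yaw of long-from-y deg -5.76 z med 72.6 mean [549.1   2.6  72.6]
top straight n 222 c 549.0 -0.3 size 72.1 98.9 yaw of long-from-y deg -5.61 z med 112.1 mean [540.7   2.1 111.1]
top tabplate n 271 c 553.5 -4.0 size 82.4 106.4 yaw of long-from-y deg -4.69 z med 110.8 mean [551.8   2.3 104.2]
top tabplate top n 181 c 549.6 5.9 size 72.1 86.4 yaw of long-from-y deg -5.55 z med 112.4 mean [542.1   4.6 112.7]
top low n 360 c 572.9 284.5 size 42.1 154.0 yaw of long-from-y deg -5.06 z med 50.0 mean [573.  284.4  49.8]
top lowfloor n 1395 c 572.0 287.4 size 185.5 187.2 yaw of long-from-y deg 26.79 z med 4.1 mean [570.7 287.5   4.7]
top high n 312 c 559.6 -279.8 size 42.0 150.2 yaw of long-from-y deg 5.48 z med 50.2 mean [ 560.3 -286.3   50.1]
top high ends n 113 c 559.6 -282.4 size 41.1 153.9 yaw of long-from-y deg 5.44 z med 79.3 mean [ 560.1 -287.3   78.8]
top dish n 559 c 726.3 -320.5 size 77.9 78.0 yaw of long-from-y 
[... 966 characters left out ...]
.7 280.7  47.6]
side lowfloor n 574 c 571.5 284.1 size 180.7 188.8 yaw of long-from-y deg 77.1 z med 3.3 mean [565.8 280.1   4.4]
side high n 798 c 559.0 -281.9 size 46.2 150.8 yaw of long-from-y deg 5.16 z med 48.5 mean [ 556.2 -281.3   47.8]
side high ends n 149 c 558.3 -281.3 size 43.2 151.8 yaw of long-from-y deg 5.48 z med 79.7 mean [ 556.4 -280.5   79.3]
side dish n 822 c 724.5 -319.8 size 78.6 79.6 yaw of long-from-y deg -60.09 z med 28.7 mean [ 734.6 -318.1   28. ]
side vblock n 590 c 733.9 282.9 size 56.9 72.0 yaw of long-from-y deg 61.94 z med 34.8 mean [729.8 279.8  32.9]
side case n 1951 c 811.2 26.6 size 82.8 204.8 yaw of long-from-y deg -1.81 z med 31.6 mean [804.8  19.   30.4]
```

View pics/topcrop.png

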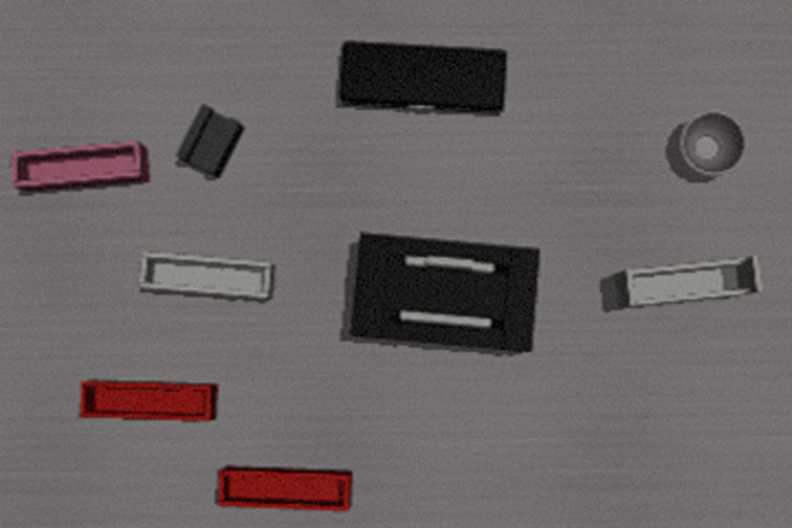

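Straight plate: nearer slot, centred near (516.7, 5.7). Tab plate: farther slot, near (580.3, −0.7). Rack yaw is about −5.7°. Low tray is about (572, 284) at yaw −5.1°, high tray about (559, −282) at yaw +5.4°. In the tool frame the first move is about (−501, −497) mm, then a turn of +82° about tool z.

arm_command(moves=[[0,0,0,-1,-1,0,0],[0,0,0,-1,-1,0,0],[0,0,0,-1,-1,0,0],[0,0,0,-1,-1,0,0],[0,0,0,-1,-1,0,0],[0,0,0,-1,-1,0,0],[0,0,0,-1,-1,0,0],[0,0,0,-1,-1,0,0],[0,0,0,-1,-1,0,0],[0,0,0,-1,-1,0,0],[0,0,0,-1,-1,0,0],[0,0,0,-1,-1,0,0]], force=60)

```text
clock: 2.1
position: [372.0, 235.5, 230.0]
eef_rot: [-0.0, 0.113, 0.994, 0.003]
wrist_force: [1.5, 0.6, -0.7]
finger_gap: 85.2
```

arm_command(moves=[[0,0,0,-1,-1,0,0],[0,0,0,-1,-1,0,0],[0,0,0,-1,-1,0,0],[0,0,0,-1,-1,0,0],[0,0,0,-1,-1,0,0],[0,0,0,-1,-1,0,0],[0,0,0,-1,-1,0,0],[0,0,0,-0.5,-0.5,0,0],[0,0,1,0,0,0,0],[0,0,1,0,0,0,0],[0,0,1,0,0,0,0],[0,0,1,0,0,0,0]])

```text
clock: 3.1
position: [521.5, -12.2, 231.0]
eef_rot: [0.002, 0.294, 0.956, 0.003]
wrist_force: [-1.0, 0.7, 0.0]
finger_gap: 85.0
```

arm_command(moves=[[0,0,1,0,0,0,0.3],[0,0,1,0,0,0,0.5],[0,0,1,0,0,0,0.5],[0,0,1,0,0,0,0.5],[0,0,1,0,0,0,0.5],[0,0,1,0,0,0,0.5],[0,0,1,0,0,0,0.5],[0,0,1,0,0,0,0.5],[0,0,1,0,0,0,0.5],[0,0,1,0,0,0,0.5],[0,0,1,0,0,0,0.5],[0,0,1,0,0,0,0.5]])

```text
clock: 4.1
position: [522.1, -12.1, 232.2]
eef_rot: [0.001, 0.751, 0.66, 0.005]
wrist_force: [0.1, 0.6, -0.4]
finger_gap: 42.9
```

```bash
cat >> h.py <<'E'
from scipy.spatial.transform import Rotation as Ro
def Rt(s):
    q=s['eef_rot']; return Ro.from_quat([q[1],q[2],q[3],q[0]]).as_matrix()
def delta(x,y,z,yaw,s=None):
    """tool-frame units to reach TCP (x,y,z) with tool y at world angle yaw deg, pointing down"""
    s=s or status.sense(); R=Rt(s)
    a=np.radians(yaw); ty=np.array([np.cos(a),np.sin(a),0]); tz=np.array([0,0,-1.]); tx=np.cross(ty,tz)
    T=np.stack([tx,ty,tz],1)
    rv=Ro.from_matrix(R.T@T).as_rotvec(degrees=True)
    d=np.array([x,y,z])-s['position']
    print('clock',s['clock'],'pos',s['position'].round(1),'world d',d.round(1),'shift(cur frame)/25',(R.T@d/25).round(2),'shift(target frame)/25',(T.T@d/25).round(2),'turn/5',(rv/5).round(2),'F',s['wrist_force'].round(1),'gap',round(s['finger_gap'],1), 'tool yaw',round(np.degrees(np.arctan2(R[1,1],R[0,1])),2))
E
python3 - <<'E'
from h import *
s=status.sense(); p=cams.camera_params('wrist'); im,d=cams.grab_frame('wrist'); save('w1',im); np.savez('w1.npz',im=im,d=d,pose=p['pose'])
vs,us=np.mgrid[0:420,0:560]
W=world('wrist',d,p,us,vs)[...,:3]; W[d<=0]=np.nan
def rect(name,m):
    P=W[m]
    if len(P)<10: print(name,len(P));return
    (cx,cy),(w,h),a=cv2.minAreaRect(P[:,:2].astype(np.float32))
    if w>h: a+=90;w,h=h,w
    print(name,len(P),'c',round(cx,1),round(cy,1),'size',round(w,1),round(h,1),'yaw',round(((a+90)%180)-90,2),'z',np.round(np.percentile(P[:,2],[10,50,90]),1))
Z=W[...,2];X=W[...,0];Y=W[...,1]
lat=(X-548.5)*np.cos(np.radians(5.7))-(Y-2.5)*np.sin(np.radians(5.7))
al=(X-548.5)*np.sin(np.radians(5.7))+(Y-2.5)*np.cos(np.radians(5.7))
rect('rack',(Z>68)&(Z<77)&(abs(lat)<80)&(abs(al)<130))
rect('straight top',(Z>107)&(Z<118)&(abs(lat+32)<15)&(abs(al)<70))
rect('tab top',(Z>107)&(Z<118)&(abs(lat-32)<15)&(abs(al)<70))
rect('tab all',(Z>80)&(Z<118)&(abs(lat-32)<15)&(abs(al)<70))
delta(516.7,5.7,150,-5.7,s)
E
```

```text
rack 22956 c 548.4 4.5 size 120.4 210.1 yaw -5.65 z [72.2 73.2 74.1]
straight top 1127 c 516.1 5.4 size 8.1 100.4 yaw -5.68 z [112.3 113.2 114. ]
tab top 641 c 579.8 -0.4 size 8.4 50.1 yaw -5.67 z [111.5 113.1 114. ]
tab all 1424 c 579.8 -0.6 size 8.4 99.3 yaw -5.67 z [ 84.5 102.1 113.7]
clock 4.1 pos [522.1 -12.1 232.2] world d [ -5.4  17.8 -82.2] shift(cur frame)/25 [ 0.66 -0.33  3.29] shift(target frame)/25 [ 0.69 -0.28  3.29] turn/5 [ 0.1  -0.08 -0.32] F [ 0.1  0.6 -0.4] gap 42.9 tool yaw -7.33
```

View pics/w1.png

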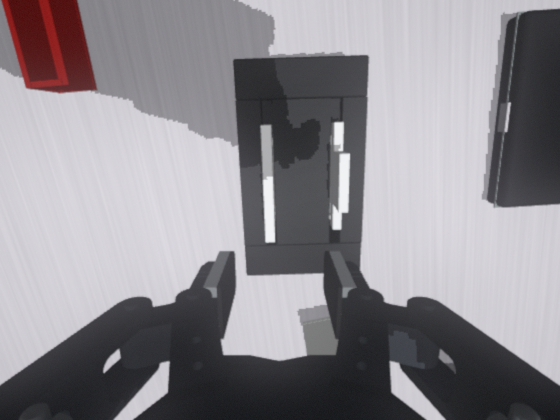

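The wrist picture shows the straight plate at about (267,185) and the tab plate at about (340,175), with the fingers below. Sizes agree (8×100 and 8×50 tops). Straight plate top centre is (516.1, 5.4), yaw −5.67°.

arm_command(moves=[[0.1,-0.1,-0.32,0.7,-0.3,0,0.5],[0,0,0,0,0,1,0.5],[0,0,0,0,0,1,0.5],[0,0,0,0,0,1,0.5],[0,0,0,0,0,0.5,0.5],[0,0,0,0,0,0,0.5]])

```text
clock: 4.65
position: [518.3, 8.3, 142.8]
eef_rot: [0.001, 0.739, 0.674, 0.001]
wrist_force: [-0.1, -0.6, -0.2]
finger_gap: 42.5
```

```bash
python3 - <<'E'
from h import *
delta(516.1,5.4,82,-5.67)
E
```

```text
clock 4.65 pos [518.3   8.3 142.8] world d [ -2.2  -2.9 -60.8] shift(cur frame)/25 [-0.12 -0.09  2.43] shift(target frame)/25 [-0.12 -0.08  2.43] turn/5 [0.04 0.   0.08] F [-0.1 -0.6 -0.2] gap 42.5 tool yaw -5.27
```

arm_command(moves=[[0.04,0,0.08,-0.12,-0.08,0,0.5],[0,0,0,0,0,0.8,0.5],[0,0,0,0,0,0.8,0.5],[0,0,0,0,0,0.5,0.5],[0,0,0,0,0,0.2,0.5],[0,0,0,0,0,0,0.5]])

```text
clock: 5.15
position: [518.3, 4.5, 88.4]
eef_rot: [0.001, 0.74, 0.673, 0.002]
wrist_force: [-0.0, 0.1, 0.4]
finger_gap: 42.7
```

```bash
python3 - <<'E'
from h import *
delta(516.1,5.4,82,-5.67)
E
```

```text
clock 5.15 pos [518.3   4.5  88.4] world d [-2.2  0.9 -6.4] shift(cur frame)/25 [ 0.03 -0.09  0.26] shift(target frame)/25 [ 0.03 -0.09  0.26] turn/5 [ 0.06 -0.02  0.05] F [-0.   0.1  0.4] gap 42.7 tool yaw -5.42
```

arm_command(moves=[[0.06,0,0.05,0.02,-0.09,0.25,0.5],[0,0,0,0,-0.05,0,0.5],[0,0,0,0,0,0,0.5]])

```text
clock: 5.4
position: [515.9, 5.2, 84.2]
eef_rot: [-0.0, 0.741, 0.671, 0.002]
wrist_force: [0.7, 0.5, 0.5]
finger_gap: 42.0
```

```bash
python3 - <<'E'
from h import *
delta(516.1,5.4,82,-5.67)
E
```

```text
clock 5.4 pos [515.9   5.2  84.2] world d [ 0.2  0.2 -2.2] shift(cur frame)/25 [0.01 0.01 0.09] shift(target frame)/25 [0.01 0.01 0.09] turn/5 [ 0.02 -0.03  0.  ] F [0.7 0.5 0.5] gap 42.0 tool yaw -5.67
```

Well aligned. Close gently now.

arm_command(moves=[[0,0,0,0,0,0,0.8],[0,0,0,0,0,0,1],[0,0,0,0,0,0,1],[0,0,0,0,0,0,1],[0,0,0,0,0,0,1],[0,0,0,0,0,0,1]], force=60)

```text
clock: 5.9
position: [516.5, 5.6, 85.9]
eef_rot: [0.0, 0.741, 0.672, 0.003]
wrist_force: [-0.5, -0.4, -2.8]
finger_gap: 6.9
```

```bash
python3 - <<'E'
from h import *
delta(516.1,5.4,82,-5.67)
E
```

```text
clock 5.9 pos [516.5   5.6  85.9] world d [-0.4 -0.2 -3.9] shift(cur frame)/25 [-0.01 -0.02  0.16] shift(target frame)/25 [-0.01 -0.01  0.16] turn/5 [ 0.04 -0.04  0.01] F [-0.5 -0.4 -2.8] gap 6.9 tool yaw -5.63
```

arm_command(moves=[[0,0,0,0,0,0.08,1],[0,0,0,0,0,0.03,1]])

```text
clock: 6.07
position: [517.5, 5.5, 85.4]
eef_rot: [0.0, 0.741, 0.671, 0.004]
wrist_force: [-8.3, 0.1, 11.9]
finger_gap: 6.9
```

arm_command(moves=[[0,0,0,0,0,0.05,1],[0,0,0,0,0,0.05,1]])

```text
clock: 6.23
position: [517.5, 5.6, 85.3]
eef_rot: [-0.0, 0.741, 0.671, 0.005]
wrist_force: [-11.9, 0.3, 42.3]
finger_gap: 7.0
```

arm_command(moves=[[0,0,0,0.08,-0.04,-0.02,1],[0,0,0,0.08,0,0.01,1],[0,0,0,0.08,0,0.01,1],[0,0,0,0.08,0,0.01,1]])

```text
clock: 6.57
position: [517.3, 13.5, 85.5]
eef_rot: [-0.0, 0.742, 0.671, 0.005]
wrist_force: [-0.1, -0.3, -1.1]
finger_gap: 6.9
```

arm_command(moves=[[0,0,0,0.08,0,0.02,1],[0,0,0,0.08,0,0.01,1],[0,0,0,0.08,0,0.01,1]])

```text
clock: 6.82
position: [518.3, 15.6, 85.5]
eef_rot: [0.002, 0.742, 0.67, 0.004]
wrist_force: [-7.7, -13.7, 17.4]
finger_gap: 7.2
```

arm_command(moves=[[0,0,0,-0.08,0,-0.02,1],[0,0,0,-0.1,0,0.01,1],[0,0,0,-0.1,0,0.01,1],[0,0,0,-0.1,0,0.01,1],[0,0,0,-0.1,0,0.01,1],[0,0,0,-0.1,0,0.01,1]])

```text
clock: 7.32
position: [517.6, 8.6, 85.8]
eef_rot: [-0.002, 0.74, 0.672, 0.007]
wrist_force: [-4.8, 12.6, 15.4]
finger_gap: 7.1
```

arm_command(moves=[[0,0,0,-0.1,0,0.02,1],[0,0,0,-0.1,0,0.02,1],[0,0,0,-0.1,0,0.01,1]])

```text
clock: 7.57
position: [517.6, 8.2, 86.1]
eef_rot: [-0.006, 0.739, 0.674, 0.01]
wrist_force: [-5.2, 11.3, 16.3]
finger_gap: 6.8
```

```bash
cat >> h.py <<'E'
def wrist(name):
    s=status.sense(); p=cams.camera_params('wrist'); im,d=cams.grab_frame('wrist'); save(name,im); np.savez(name+'.npz',im=im,d=d,pose=p['pose'])
    vs,us=np.mgrid[0:420,0:560]
    W=world('wrist',d,p,us,vs)[...,:3]; W[d<=0]=np.nan
    return s,im,d,W
def rackrect(W,extra=0):
    def rect(name,m):
        P=W[m]
        if len(P)<10: print(name,len(P));return
        (cx,cy),(w,h),a=cv2.minAreaRect(P[:,:2].astype(np.float32))
        if w>h: a+=90;w,h=h,w
        print(name,len(P),'c',round(cx,1),round(cy,1),'size',round(w,1),round(h,1),'yaw',round(((a+90)%180)-90,2),'z',np.round(np.percentile(P[:,2],[10,50,90]),1),'al range',np.round(np.percentile(al[m],[0,1,99,100]),1))
    X,Y,Z=W[...,0],W[...,1],W[...,2]; c,s=np.cos(np.radians(5.67)),np.sin(np.radians(5.67))
    lat=(X-548.4)*c-(Y-4.5)*s; al=(X-548.4)*s+(Y-4.5)*c
    rect('rack',(Z>68)&(Z<77)&(abs(lat)<80)&(abs(al)<130))
    rect('straight top',(Z>107)&(Z<118)&(abs(lat+32)<7)&(abs(al)<85))
    rect('tab top',(Z>107)&(Z<118)&(abs(lat-32)<7)&(abs(al)<85))
    rect('tab all',(Z>80)&(Z<118)&(abs(lat-32)<7)&(abs(al)<85))
E
python3 - <<'E'
from h import *
s,im,d,W=wrist('w2'); rackrect(W); delta(516,-10,84.5,-5.67,s)
s=status.sense(); print(s['ft_torque'])
E
```

```text
rack 48414 c 550.3 22.7 size 121.1 173.2 yaw -5.75 z [72.3 73.2 74. ] al range [-68.4 -22.1 103.5 105. ]
straight top 3837 c 517.6 16.9 size 14.0 82.2 yaw -2.76 z [113.  114.1 115.2] al range [-31.8 -30.2  50.2  50.5]
tab top 2127 c 580.3 6.4 size 9.5 37.3 yaw -5.35 z [109.1 112.9 113.7] al range [-13.6 -11.8  23.3  23.7]
tab all 5609 c 579.5 -0.6 size 9.5 100.7 yaw -5.71 z [ 84.2  99.8 113.4] al range [-52.4 -49.7  47.4  48.3]
clock 7.5667 pos [517.6   8.2  86.1] world d [ -1.6 -18.2  -1.6] shift(cur frame)/25 [-0.73  0.    0.05] shift(target frame)/25 [-0.73  0.01  0.06] turn/5 [ 0.07 -0.26  0.08] F [-5.2 11.3 16.3] gap 6.8 tool yaw -5.25
[ 3.07751855  1.3383914  -0.24891215]
```

View pics/w2.png

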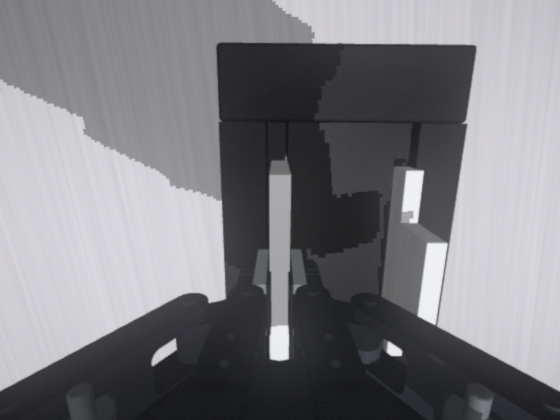

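The plate's far end is at pixel (280,165) and it is still firmly gripped, now at mid slot. Both stops had about 16 N of downward load, so they may be friction rather than a keeper. I'll level the tool, unload it and probe again.

arm_command(moves=[[0.07,-0.26,0.08,0,-0.02,-0.02,1],[0,0,0,0,0,0,1]])

```text
clock: 7.78
position: [517.3, 8.9, 86.8]
eef_rot: [-0.001, 0.741, 0.671, 0.001]
wrist_force: [0.6, 1.1, -2.1]
finger_gap: 6.9
```

```bash
python3 - <<'E'
from h import *
delta(516,-10,85.4,-5.67)
E
```

```text
clock 7.7833 pos [517.3   8.9  86.8] world d [ -1.3 -18.9  -1.4] shift(cur frame)/25 [-0.76  0.02  0.05] shift(target frame)/25 [-0.76  0.02  0.06] turn/5 [-0.   -0.02  0.  ] F [ 0.6  1.1 -2.1] gap 6.9 tool yaw -5.65
```

arm_command(moves=[[0,0,0,-0.04,0,0.05,1],[0,0,0,-0.08,0,0.01,1],[0,0,0,-0.08,0,0,1]])

```text
clock: 8.03
position: [517.4, 6.8, 85.5]
eef_rot: [-0.002, 0.74, 0.673, 0.003]
wrist_force: [-2.1, 2.6, -1.5]
finger_gap: 6.8
```

```bash
python3 - <<'E'
from h import *
delta(516,-10,85.4,-5.67)
E
```

```text
clock 8.0333 pos [517.4   6.8  85.5] world d [ -1.4 -16.8  -0.1] shift(cur frame)/25 [-0.67  0.01  0.  ] shift(target frame)/25 [-0.67  0.01  0.01] turn/5 [ 0.   -0.07  0.04] F [-2.1  2.6 -1.5] gap 6.8 tool yaw -5.46
```

arm_command(moves=[[0,-0.05,0.03,-0.1,-0.01,0.01,1],[0,0,0,-0.12,0,0.01,1],[0,0,0,-0.12,0,0,1]])

```text
clock: 8.28
position: [516.9, 2.4, 85.7]
eef_rot: [-0.003, 0.74, 0.673, 0.004]
wrist_force: [-1.6, 1.0, -1.3]
finger_gap: 7.1
```

```bash
python3 - <<'E'
from h import *
delta(516,-10,85.4,-5.67)
E
```

```text
clock 8.2833 pos [516.9   2.4  85.7] world d [ -0.9 -12.4  -0.3] shift(cur frame)/25 [-0.5   0.01  0.01] shift(target frame)/25 [-0.5   0.01  0.01] turn/5 [ 0.01 -0.11  0.05] F [-1.6  1.  -1.3] gap 7.1 tool yaw -5.41
```

arm_command(moves=[[0,-0.08,0.04,-0.12,0,0.01,1],[0,0,0,-0.12,0,0.01,1],[0,0,0,-0.12,0,0.01,1]])

```text
clock: 8.53
position: [516.5, -2.9, 85.6]
eef_rot: [-0.003, 0.74, 0.672, 0.004]
wrist_force: [-5.0, 18.3, 23.4]
finger_gap: 7.5
```

```bash
python3 - <<'E'
from h import *
delta(516,-10,85.4,-5.67)
E
```

```text
clock 8.5333 pos [516.5  -2.9  85.6] world d [-0.5 -7.1 -0.2] shift(cur frame)/25 [-0.29  0.01  0.01] shift(target frame)/25 [-0.29  0.01  0.01] turn/5 [ 0.01 -0.11  0.04] F [-5.  18.3 23.4] gap 7.5 tool yaw -5.48
```

arm_command(moves=[[0,-0.1,0.04,0,0,-0.02,1],[0,0,0,-0.04,0,0,1]])

```text
clock: 8.7
position: [516.3, -4.0, 86.0]
eef_rot: [-0.0, 0.741, 0.671, 0.001]
wrist_force: [-0.2, -0.6, -2.3]
finger_gap: 7.1
```

```bash
python3 - <<'E'
from h import *
delta(516,-10,85.4,-5.67)
print(status.sense()['ft_torque'])
E
```

```text
clock 8.7 pos [516.3  -4.   86. ] world d [-0.3 -6.  -0.6] shift(cur frame)/25 [-0.24  0.01  0.02] shift(target frame)/25 [-0.24  0.01  0.02] turn/5 [ 0.01 -0.02 -0.01] F [-0.2 -0.6 -2.3] gap 7.1 tool yaw -5.7
[-0.00940118 -0.00812042  0.00787071]
```

arm_command(moves=[[0,-0.03,0,-0.08,0,0.01,1],[0,-0.03,0,-0.1,0,0.01,1],[0,-0.03,0,-0.1,0,0,1]])

```text
clock: 8.95
position: [515.6, -10.4, 85.3]
eef_rot: [0.002, 0.741, 0.671, -0.002]
wrist_force: [-1.9, 1.2, -0.0]
finger_gap: 6.9
```

```bash
python3 - <<'E'
from h import *
delta(516,-10,85.4,-5.67)
print(status.sense()['ft_torque'])
E
```

```text
clock 8.95 pos [515.6 -10.4  85.3] world d [0.4 0.4 0.1] shift(cur frame)/25 [ 0.02  0.01 -0.  ] shift(target frame)/25 [ 0.02  0.01 -0.  ] turn/5 [0.   0.06 0.01] F [-1.9  1.2 -0. ] gap 6.9 tool yaw -5.64
[ 0.44526643  0.25793097 -0.01644255]
```

The plate slides freely to about −18 mm from mid slot, so the keeper is at the +y end. Lifting gently first.

arm_command(moves=[[0,0.05,0,0,0,0,1],[0,0,0,0,0,-0.1,1],[0,0,0,0,0,-0.2,1],[0,0,0,0,0,-0.3,1]], force=80)

```text
clock: 9.28
position: [514.9, -12.0, 99.9]
eef_rot: [0.0, 0.741, 0.671, -0.001]
wrist_force: [-0.1, -0.2, -1.4]
finger_gap: 6.4
```

arm_command(moves=[[0,0,0,0,0,-0.6,1],[0,0,0,0,0,-1,1],[0,0,0,0,0,-1,1],[0,0,0,0,0,-1,1],[0,0,0,0,0,-0.6,1],[0,0,0,0.5,0,0,1],[0,0,0,0.8,0.1,0,1],[0,0,0,0.8,0.2,0,1],[0,0,0,0.8,0.2,0,1],[0,0,0,0.8,0.2,0,1],[0,0,0,0.8,0.2,0,1],[0,0,0,0.8,0.1,0,1]])

```text
clock: 10.28
position: [554.5, 113.4, 218.8]
eef_rot: [0.004, 0.746, 0.666, -0.001]
wrist_force: [1.3, 0.5, -1.0]
finger_gap: 6.5
```

arm_command(moves=[[0,0,0,0.8,0,0,1],[0,0,0,0.8,0,0,1],[0,0,0,0.8,0,0,1],[0,0,0,0.6,0,0,1],[0,0,0,0.3,0,0,1],[0,0,0,0,0,0,1],[0,0,0,0,0,0,1]])

```text
clock: 10.87
position: [564.3, 201.5, 221.0]
eef_rot: [0.005, 0.745, 0.667, -0.001]
wrist_force: [0.3, -0.5, -1.8]
finger_gap: 6.6
```

```bash
cat >> h.py <<'E'
def trayrect(W,x,y,r,zl,zh,name):
    X,Y,Z=W[...,0],W[...,1],W[...,2]
    m=(np.hypot(X-x,Y-y)<r)&(Z>zl)&(Z<zh); P=W[m]
    if len(P)<10: print(name,len(P)); return
    (cx,cy),(w,h),a=cv2.minAreaRect(P[:,:2].astype(np.float32))
    if w>h: a+=90;w,h=h,w
    print(name,len(P),'c',round(cx,1),round(cy,1),'size',round(w,1),round(h,1),'yaw',round(((a+90)%180)-90,2),'z',np.round(np.percentile(P[:,2],[5,50,95]),1))
E
python3 - <<'E'
from h import *
s,im,d,W=wrist('w3'); delta(572,286.8,180,-5.07,s)
trayrect(W,572,286,95,43,57,'low rim'); trayrect(W,572,286,60,2,12,'low floor')
E
```

```text
clock 10.8667 pos [564.3 201.5 221. ] world d [  7.7  85.3 -41. ] shift(cur frame)/25 [ 3.44 -0.08  1.61] shift(target frame)/25 [3.43 0.   1.64] turn/5 [ 0.08  0.09 -0.25] F [ 0.3 -0.5 -1.8] gap 6.6 tool yaw -6.34
low rim 2711 c 571.6 286.1 size 42.1 151.8 yaw -5.07 z [48.  51.1 52.4]
low floor 4128 c 572.3 285.9 size 118.0 119.5 yaw -70.38 z [2.1 6.  7.5]
```

View pics/w3.png

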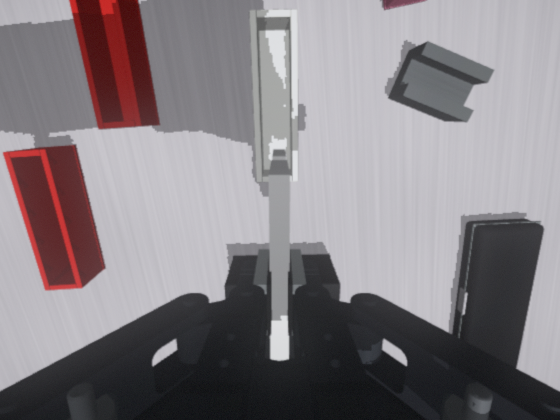

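White tray with low ends at pixel (273,95); its rim rectangle measures 42.1×151.8, which matches low_tray. Target TCP is (571.6, 286.2), yaw −5.07.

arm_command(moves=[[0.08,0.08,-0.25,0.6,0,0,1],[0,0,0,0.8,0,0,1],[0,0,0,0.8,0,0.4,1],[0,0,0,0.7,0,0.6,1],[0,0,0,0.4,0,0.6,1],[0,0,0,0.1,0,0.6,1],[0,0,0,0,0,0.2,1],[0,0,0,0,0,0,1],[0,0,0,0,0,0,1]])

```text
clock: 11.67
position: [574.8, 281.0, 159.3]
eef_rot: [0.0, 0.741, 0.672, -0.0]
wrist_force: [-0.7, 0.3, -2.0]
finger_gap: 6.8
```

```bash
python3 - <<'E'
from h import *
delta(571.6,286.2,88,-5.07)
E
```

```text
clock 11.6667 pos [574.8 281.  159.3] world d [ -3.2   5.2 -71.3] shift(cur frame)/25 [ 0.2  -0.15  2.85] shift(target frame)/25 [ 0.2  -0.15  2.85] turn/5 [ 0.    0.01 -0.1 ] F [-0.7  0.3 -2. ] gap 6.8 tool yaw -5.55
```

arm_command(moves=[[0,0,-0.1,0.2,-0.15,0,1],[0,0,0,0,-0.02,0.3,1],[0,0,0,0,0,0.4,1],[0,0,0,0,0,0.3,1],[0,0,0,0,0,0,1]])

```text
clock: 12.08
position: [571.9, 285.2, 134.6]
eef_rot: [0.001, 0.738, 0.675, 0.001]
wrist_force: [-0.7, -0.5, -0.4]
finger_gap: 6.5
```

```bash
python3 - <<'E'
from h import *
delta(571.6,286.2,88,-5.07)
E
```

```text
clock 12.0833 pos [571.9 285.2 134.6] world d [ -0.3   1.  -46.6] shift(cur frame)/25 [ 0.04 -0.02  1.87] shift(target frame)/25 [ 0.04 -0.02  1.87] turn/5 [ 0.03 -0.01 -0.01] F [-0.7 -0.5 -0.4] gap 6.5 tool yaw -5.12
```

Well centred (11 mm clearance on each side). Lowering.

arm_command(moves=[[0.03,0,0,0.03,-0.02,0.5,1],[0,0,0,0,0,0.6,1],[0,0,0,0,0,0.4,1],[0,0,0,0,0,0.15,1],[0,0,0,0,0,0,1]])

```text
clock: 12.5
position: [571.4, 285.8, 89.0]
eef_rot: [-0.0, 0.738, 0.675, -0.0]
wrist_force: [-0.8, 0.7, -1.4]
finger_gap: 6.7
```

```bash
python3 - <<'E'
from h import *
delta(571.6,286.2,84.3,-5.07)
E
```

```text
clock 12.5 pos [571.4 285.8  89. ] world d [ 0.2  0.4 -4.7] shift(cur frame)/25 [0.02 0.01 0.19] shift(target frame)/25 [0.02 0.01 0.19] turn/5 [-0.01 -0.   -0.02] F [-0.8  0.7 -1.4] gap 6.7 tool yaw -5.15
```

arm_command(moves=[[0,0,0,0,0,0.1,1],[0,0,0,0,0,0.06,1],[0,0,0,0,0,0.05,1]])

```text
clock: 12.75
position: [572.1, 286.0, 84.4]
eef_rot: [-0.0, 0.738, 0.675, 0.0]
wrist_force: [-2.8, -4.3, 25.3]
finger_gap: 6.4
```

Floor contact is felt (25 N at z = 84.4, as expected). Unload and open.

arm_command(moves=[[0,0,0,0,0,-0.01,1],[0,0,0,0,0,0,0.88],[0,0,0,0,0,0,0.8],[0,0,0,0,0,0,0.7],[0,0,0,0,0,0,0.6],[0,0,0,0,0,0,0.5],[0,0,0,0,0,0,0.5]])

```text
clock: 13.33
position: [573.5, 286.6, 86.9]
eef_rot: [0.0, 0.738, 0.675, 0.002]
wrist_force: [0.2, 0.4, 0.4]
finger_gap: 42.9
```

arm_command(moves=[[0,0,0,0,0,-0.4,0.5],[0,0,0,0,0,-1,0.5],[0,0,0,0,0,-1,0.5],[0,0,0,0,0,-1,0.5],[0,0,0,-0.3,0,-1,0.5],[0,0,0,-0.8,0,-0.4,0.5],[0,0,0,-0.8,0,0,0.5],[0,0,0,-0.8,0,0,0.5]])

```text
clock: 14.0
position: [566.1, 220.8, 216.3]
eef_rot: [-0.0, 0.736, 0.677, 0.003]
wrist_force: [0.7, -0.3, -0.1]
finger_gap: 42.6
```

```bash
python3 - <<'E'
from h import *
s,im,d,W=wrist('w4'); delta(580,-0.6,140,-5.67,s)
trayrect(W,572,286,95,43,57,'low rim'); trayrect(W,572,286,95,100,125,'plate top')
E
```

```text
clock 14.0 pos [566.1 220.8 216.3] world d [  13.9 -221.4  -76.3] shift(cur frame)/25 [-8.79  1.29  3.02] shift(target frame)/25 [-8.76  1.43  3.05] turn/5 [ 0.04 -0.05  0.16] F [ 0.7 -0.3 -0.1] gap 42.6 tool yaw -4.86
low rim 2825 c 571.7 286.4 size 42.2 152.4 yaw -5.22 z [47.2 51.1 52.4]
plate top 1455 c 573.2 286.8 size 7.6 99.9 yaw -5.12 z [111.1 112.2 113.3]
```

View pics/w4.png

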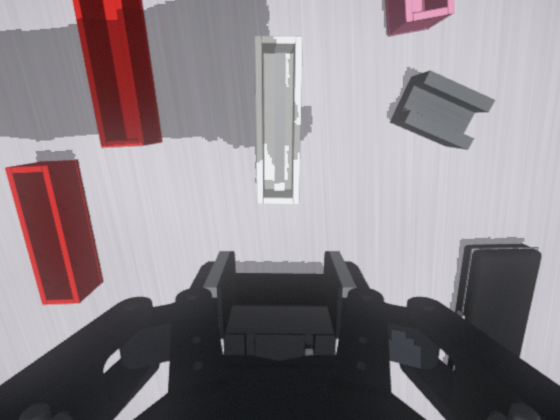

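The straight plate stands upright in the low tray (pixel (280,125)): top centre 1.5 mm off the tray centre, z 112. Now the tab plate.

arm_command(moves=[[0,0,0.16,-0.8,0,0,0.5],[0,0,0,-1,0.2,0,0.5],[0,0,0,-1,0.2,0,0.5],[0,0,0,-1,0.2,0,0.5],[0,0,0,-1,0.2,0,0.5],[0,0,0,-1,0.2,0,0.5],[0,0,0,-1,0.2,0.2,0.5],[0,0,0,-0.8,0.1,0.4,0.5],[0,0,0,-0.4,0,0.5,0.5],[0,0,0,-0.2,0,0.4,0.5],[0,0,0,0,0,0,0.5],[0,0,0,0,0,0,0.5]])

```text
clock: 15.05
position: [578.8, -2.2, 186.0]
eef_rot: [0.002, 0.744, 0.668, 0.006]
wrist_force: [-0.4, -0.1, 0.3]
finger_gap: 42.6
```

```bash
python3 - <<'E'
from h import *
s,im,d,W=wrist('w5'); rackrect(W);delta(579.8,-0.5,85,-5.67,s)
E
```

```text
rack 29133 c 548.0 4.6 size 120.6 209.7 yaw -5.68 z [72.2 73.1 74. ] al range [-104.8 -100.3  103.3  104.9]
straight top 0
tab top 763 c 579.6 -0.4 size 7.8 50.3 yaw -6.07 z [112.3 113.1 114. ] al range [-26.9 -26.2  23.2  23.4]
tab all 1318 c 579.8 -0.5 size 8.0 100.4 yaw -5.8 z [ 84.7 112.4 113.7] al range [-52.1 -50.7  47.8  48.3]
clock 15.05 pos [578.8  -2.2 186. ] world d [   1.     1.7 -101. ] shift(cur frame)/25 [ 0.05 -0.01  4.04] shift(target frame)/25 [0.07 0.03 4.04] turn/5 [ 0.12 -0.07 -0.1 ] F [-0.4 -0.1  0.3] gap 42.6 tool yaw -6.16
```

arm_command(moves=[[0.12,-0.07,-0.1,0.06,0.02,0.4,0.5],[0,0,0,0,0,0.9,0.5],[0,0,0,0,0,0.8,0.5],[0,0,0,0,0,0.6,0.5],[0,0,0,0,0,0.4,0.5],[0,0,0,0,0,0.1,0.5],[0,0,0,0,0,0,0.5]])

```text
clock: 15.68
position: [582.0, 8.0, 102.9]
eef_rot: [-0.001, 0.737, 0.676, 0.001]
wrist_force: [0.5, 0.3, 0.5]
finger_gap: 42.7
```

```bash
python3 - <<'E'
from h import *
delta(579.8,-0.5,84,-5.67)
E
```

```text
clock 15.6833 pos [582.    8.  102.9] world d [ -2.2  -8.5 -18.9] shift(cur frame)/25 [-0.35 -0.06  0.76] shift(target frame)/25 [-0.35 -0.05  0.76] turn/5 [ 0.01 -0.03  0.15] F [0.5 0.3 0.5] gap 42.7 tool yaw -4.9
```

arm_command(moves=[[0,0,0.14,-0.3,-0.06,0,0.5],[0,0,0,0,0,0.3,0.5],[0,0,0,0,0,0.3,0.5],[0,0,0,0,0,0.1,0.5],[0,0,0,0,0,0,0.5]])

```text
clock: 16.1
position: [581.1, 0.5, 86.1]
eef_rot: [0.0, 0.741, 0.672, 0.002]
wrist_force: [-0.3, -1.0, 0.9]
finger_gap: 42.7
```

```bash
python3 - <<'E'
from h import *
delta(579.8,-0.5,84,-5.67)
E
```

```text
clock 16.1 pos [5.811e+02 5.000e-01 8.610e+01] world d [-1.3 -1.  -2.1] shift(cur frame)/25 [-0.04 -0.05  0.08] shift(target frame)/25 [-0.04 -0.05  0.08] turn/5 [ 0.04 -0.03  0.01] F [-0.3 -1.   0.9] gap 42.7 tool yaw -5.63
```

arm_command(moves=[[0.04,-0.03,0,-0.03,-0.07,0.08,0.5],[0,0,0,0,-0.02,0.02,0.7],[0,0,0,0,0,0.01,1],[0,0,0,0,0,0.01,1],[0,0,0,0,0,0.01,1],[0,0,0,0,0,0.01,1]], force=60)

```text
clock: 16.6
position: [579.2, -0.2, 83.2]
eef_rot: [0.0, 0.741, 0.671, 0.001]
wrist_force: [-1.0, 0.2, 4.1]
finger_gap: 6.9
```

```bash
python3 - <<'E'
from h import *
delta(579.8,-0.5,84,-5.67)
E
```

```text
clock 16.6 pos [ 5.792e+02 -2.000e-01  8.320e+01] world d [ 0.6 -0.3  0.8] shift(cur frame)/25 [-0.01  0.02 -0.03] shift(target frame)/25 [-0.01  0.02 -0.03] turn/5 [ 0.02 -0.    0.01] F [-1.   0.2  4.1] gap 6.9 tool yaw -5.64
```

The keeper end is the same for both slots, so I slide this one to −y by about 16 mm.

arm_command(moves=[[0,-0.02,0,-0.1,0,0,1],[0,-0.03,0,-0.1,0,0,1],[0,-0.03,0,-0.1,0,0,1]])

```text
clock: 16.85
position: [578.5, -7.3, 83.3]
eef_rot: [0.003, 0.741, 0.672, -0.002]
wrist_force: [0.1, 1.7, 0.2]
finger_gap: 7.2
```

```bash
python3 - <<'E'
from h import *
delta(578.0,-16.5,83.3,-5.67)
E
```

```text
clock 16.85 pos [578.5  -7.3  83.3] world d [-0.5 -9.2 -0. ] shift(cur frame)/25 [-0.37  0.02  0.  ] shift(target frame)/25 [-0.37  0.02  0.  ] turn/5 [0.02 0.07 0.02] F [0.1 1.7 0.2] gap 7.2 tool yaw -5.59
```

arm_command(moves=[[0.02,0.04,0,-0.1,0,0,1],[0,-0.02,0,-0.1,0,0,1],[0,-0.02,0,-0.08,0,0,1]])

```text
clock: 17.1
position: [577.7, -14.9, 83.3]
eef_rot: [0.002, 0.741, 0.672, -0.003]
wrist_force: [0.6, 1.6, 1.7]
finger_gap: 7.0
```

```bash
python3 - <<'E'
from h import *
s,im,d,W=wrist('w6'); rackrect(W)
delta(578.0,-16.5,83.3,-5.67)
E
```

```text
rack 64901 c 548.5 12.8 size 121.2 188.5 yaw -5.7 z [72.3 73.2 74. ] al range [-85.9 -60.4 101.2 102.5]
straight top 0
tab top 2359 c 579.4 -14.9 size 13.9 50.8 yaw -1.8 z [112.2 113.2 114. ] al range [-41.7 -40.4   8.8   9.2]
tab all 3885 c 579.1 -15.2 size 14.0 100.6 yaw -3.32 z [ 85.  112.5 113.8] al range [-67.  -65.   33.1  33.7]
clock 17.15 pos [577.7 -15.3  83.3] world d [ 0.3 -1.2 -0. ] shift(cur frame)/25 [-0.05  0.02  0.  ] shift(target frame)/25 [-0.05  0.02  0.  ] turn/5 [-0.01  0.07  0.01] F [0.2 0.6 0.9] gap 7.0 tool yaw -5.61
```

arm_command(moves=[[0,0.05,0,-0.06,0,0,1],[0,0,0,0,0,-0.1,1],[0,0,0,0,0,-0.2,1],[0,0,0,0,0,-0.2,1]], force=80)

```text
clock: 17.48
position: [576.7, -17.8, 95.7]
eef_rot: [-0.0, 0.741, 0.671, -0.002]
wrist_force: [0.1, 0.8, -2.2]
finger_gap: 6.5
```

arm_command(moves=[[0,0,0,0,0,-0.6,1],[0,0,0,0,0,-1,1],[0,0,0,0,0,-1,1],[0,0,0,0,0,-1,1],[0,0,0,-0.2,0,-0.8,1],[0,0,0,-0.8,0,0,1],[0,0,0,-0.8,0,0,1],[0,0,0,-0.8,0,0,1],[0,0,0,-0.8,0,0,1],[0,0,0,-0.8,0,0,1],[0,0,-0.4,-0.8,0,0,1],[0,0,-0.4,-0.8,0,0,1]])

```text
clock: 18.48
position: [564.8, -162.3, 218.8]
eef_rot: [0.002, 0.714, 0.7, 0.001]
wrist_force: [-0.9, 0.6, -1.2]
finger_gap: 6.6
```

```bash
python3 - <<'E'
from h import *
delta(558.5,-280.5,210,5.4)
E
```

```text
clock 18.4833 pos [ 564.8 -162.3  218.8] world d [  -6.3 -118.2   -8.8] shift(cur frame)/25 [-4.73 -0.16  0.36] shift(target frame)/25 [-4.68 -0.69  0.35] turn/5 [ 0.05  0.02 -1.3 ] F [-0.9  0.6 -1.2] gap 6.6 tool yaw -1.12
```

arm_command(moves=[[0,0,-0.4,-0.7,0,0,1],[0,0,-0.4,-0.8,0,0,1],[0,0,-0.3,-0.8,-0.1,0,1],[0,0,0,-0.7,-0.1,0.1,1],[0,0,0,-0.5,-0.1,0.2,1],[0,0,0,-0.3,0,0,1],[0,0,0,0,0,0,1],[0,0,0,0,0,0,1]])

```text
clock: 19.15
position: [559.0, -266.9, 215.5]
eef_rot: [0.003, 0.679, 0.734, 0.0]
wrist_force: [0.3, 0.2, -1.2]
finger_gap: 7.0
```

```bash
python3 - <<'E'
from h import *
s,im,d,W=wrist('w7'); delta(558.5,-280.5,165,5.4,s)
trayrect(W,558.5,-281,95,43,57,'rim'); trayrect(W,558.5,-281,95,72,87,'ends')
X,Y,Z=W[...,0],W[...,1],W[...,2]
a=np.radians(5.4); al=(X-558.5)*-np.sin(a)+(Y+280.5)*np.cos(a); la=(X-558.5)*np.cos(a)+(Y+280.5)*np.sin(a)
for lo,hi in((30,95),(-95,-30)):
    m=(Z>72)&(Z<87)&(al>lo)&(al<hi)&(abs(la)<40)
    if m.sum()>5: print(lo,m.sum(),'al',np.percentile(al[m],[0,2,98,100]).round(1),'la',np.percentile(la[m],[0,2,98,100]).round(1))
for lo,hi in((30,65),(-65,-30)):
  for sgn in(1,-1):
    m=(Z>46)&(Z<56)&(al>lo)&(al<hi)&(la*sgn>5)&(la*sgn<40)
    if m.sum()>5: print('wall',lo,sgn,m.sum(),'la',np.percentile(la[m],[1,50,99]).round(1))
E
```

```text
clock 19.15 pos [ 559.  -266.9  215.5] world d [ -0.5 -13.6 -50.5] shift(cur frame)/25 [-0.53 -0.07  2.02] shift(target frame)/25 [-0.54 -0.07  2.02] turn/5 [ 0.06  0.05 -0.18] F [ 0.3  0.2 -1.2] gap 7.0 tool yaw 4.5
rim 1461 c 557.7 -267.0 size 42.1 125.1 yaw 5.71 z [48.8 51.  52.3]
ends 367 c 551.8 -207.8 size 5.9 41.0 yaw -85.46 z [79.6 81.1 82.3]
30 367 al [70.  70.2 76.  76.1] la [-20.3 -19.4  19.9  20.7]
wall 30 1 222 la [15.8 18.3 20.7]
wall 30 -1 239 la [-20.4 -17.3 -14.4]
wall -65 1 99 la [16.4 19.5 21.7]
wall -65 -1 93 la [-20.2 -17.  -14.4]
```

View pics/w7.png

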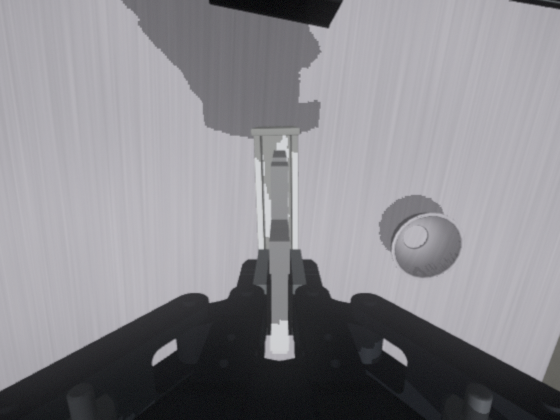

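White tray with a raised end at pixel (275,131); its end wall measures 41 mm wide at z ≈ 80, so it is high_end_tray, with its centre at (558.7, −280.5).

arm_command(moves=[[0.06,0.05,-0.16,-0.4,-0.05,0,1],[0,0,0,-0.1,0,0.3,1],[0,0,0,0,0,0.5,1],[0,0,0,0,0,0.5,1],[0,0,0,0,0,0.2,1],[0,0,0,0,0,0,1],[0,0,0,0,0,0,1]])

```text
clock: 19.78
position: [560.6, -272.5, 174.2]
eef_rot: [-0.001, 0.672, 0.741, 0.001]
wrist_force: [-0.3, -1.0, -0.3]
finger_gap: 6.9
```

```bash
python3 - <<'E'
from h import *
delta(558.7,-280.5,135,5.4)
E
```

```text
clock 19.7833 pos [ 560.6 -272.5  174.2] world d [ -1.9  -8.  -39.2] shift(cur frame)/25 [-0.32 -0.11  1.57] shift(target frame)/25 [-0.31 -0.11  1.57] turn/5 [ 0.   -0.02  0.05] F [-0.3 -1.  -0.3] gap 6.9 tool yaw 5.63
```

arm_command(moves=[[0,0,0.04,-0.3,-0.1,0,1],[0,0,0,-0.05,-0.02,0.3,1],[0,0,0,0,0,0.4,1],[0,0,0,0,0,0.5,1],[0,0,0,0,0,0.2,1],[0,0,0,0,0,0,1]])

```text
clock: 20.28
position: [558.6, -282.1, 136.3]
eef_rot: [-0.0, 0.673, 0.74, 0.001]
wrist_force: [0.5, 0.2, -1.4]
finger_gap: 6.6
```

```bash
python3 - <<'E'
from h import *
delta(558.7,-280.5,82.3,5.4)
E
```

```text
clock 20.2833 pos [ 558.6 -282.1  136.3] world d [  0.1   1.6 -54. ] shift(cur frame)/25 [0.06 0.01 2.16] shift(target frame)/25 [0.06 0.01 2.16] turn/5 [ 0.02 -0.02  0.  ] F [ 0.5  0.2 -1.4] gap 6.6 tool yaw 5.4
```

arm_command(moves=[[0,0,0,0.05,0,0.5,1],[0,0,0,0,0,0.6,1],[0,0,0,0,0,0.5,1],[0,0,0,0,0,0.2,1],[0,0,0,0,0,0,1]])

```text
clock: 20.7
position: [558.7, -280.7, 88.5]
eef_rot: [-0.0, 0.673, 0.74, 0.001]
wrist_force: [0.3, -0.1, -1.6]
finger_gap: 6.6
```

```bash
python3 - <<'E'
from h import *
delta(558.7,-280.5,82.3,5.4)
E
```

```text
clock 20.7 pos [ 558.7 -280.7   88.5] world d [ 0.   0.2 -6.2] shift(cur frame)/25 [0.01 0.   0.25] shift(target frame)/25 [0.01 0.   0.25] turn/5 [ 0.01 -0.02 -0.  ] F [ 0.3 -0.1 -1.6] gap 6.6 tool yaw 5.4
```

arm_command(moves=[[0,0,0,0,0,0.12,1],[0,0,0,0,0,0.08,1],[0,0,0,0,0,0.06,1]])

```text
clock: 20.95
position: [559.2, -281.1, 82.6]
eef_rot: [0.0, 0.673, 0.74, 0.001]
wrist_force: [0.5, -1.4, -2.2]
finger_gap: 6.6
```

arm_command(moves=[[0,0,0,0,0,0.04,1],[0,0,0,0,0,0.03,1]])

```text
clock: 21.12
position: [559.8, -281.1, 82.3]
eef_rot: [0.001, 0.673, 0.74, 0.002]
wrist_force: [-4.6, 1.4, 8.7]
finger_gap: 6.9
```

Floor contact. Open and retreat straight up.

arm_command(moves=[[0,0,0,0,0,0,1],[0,0,0,0,0,0,0.88],[0,0,0,0,0,0,0.8],[0,0,0,0,0,0,0.7],[0,0,0,0,0,0,0.6],[0,0,0,0,0,0,0.5],[0,0,0,0,0,0,0.5]])

```text
clock: 21.7
position: [560.9, -281.7, 84.0]
eef_rot: [0.002, 0.673, 0.74, 0.002]
wrist_force: [-0.0, -0.1, 0.0]
finger_gap: 42.7
```

arm_command(moves=[[0,0,0,0,0,-0.4,0.5],[0,0,0,0,0,-1,0.5],[0,0,0,0,0,-1,0.5],[0,0,0,0,0,-1,0.5],[0,0,0,0,0,-1,0.5],[0,0,0,0,0,-0.6,0.5],[0,0,0,-0.4,0,-0.2,0.5],[0,0,0,-0.6,0,0,0.5],[0,0,0,-0.3,0,0,0.5],[0,0,0,0,0,0,0.5],[0,0,0,0,0,0,0.5]])

```text
clock: 22.62
position: [561.8, -316.7, 224.7]
eef_rot: [0.002, 0.673, 0.739, 0.002]
wrist_force: [-0.5, 0.5, 0.3]
finger_gap: 42.6
```

```bash
python3 - <<'E'
from h import *
s,im,d,W=wrist('w8'); delta(558.7,-280.5,200,5.4,s)
trayrect(W,558.7,-280.5,95,43,57,'rim'); trayrect(W,558.5,-281,95,102,125,'plate top'); trayrect(W,558.5,-281,60,80,125,'plate all')
im,d=cams.grab_frame('side'); save('side1',im); np.savez('side1.npz',im=im,d=d)
im,d=cams.grab_frame('top'); save('top1',im)
p=cams.camera_params('top'); vs,us=np.mgrid[0:420,0:560]; W=world('top',d,p,us,vs)[...,:3]
trayrect(W,572.5,285,90,100,125,'top cam straight plate top'); trayrect(W,813,26,130,15,50,'case'); trayrect(W,724,-319,60,10,60,'dish');trayrect(W,738,285,60,10,60,'vblock')
print(status.sense()['clock'])
E
```

```text
clock 22.6167 pos [ 561.8 -316.7  224.7] world d [ -3.1  36.2 -24.7] shift(cur frame)/25 [1.45 0.   0.98] shift(target frame)/25 [1.45 0.01 0.99] turn/5 [ 0.07  0.01 -0.01] F [-0.5  0.5  0.3] gap 42.6 tool yaw 5.33
rim 2040 c 559.2 -280.6 size 42.1 140.9 yaw 5.53 z [47.5 51.1 52.7]
plate top 611 c 561.2 -281.1 size 8.0 49.9 yaw 5.47 z [110.9 112.2 113.3]
plate all 1066 c 561.2 -281.2 size 8.0 99.4 yaw 5.47 z [ 83.4 111.4 113.1]
top cam straight plate top 144 c 574.3 284.0 size 8.1 99.5 yaw -5.24 z [106.1 111.3 115.6]
case 2166 c 812.7 25.5 size 79.9 202.0 yaw -3.67 z [24.9 32.2 37.1]
dish 557 c 726.5 -319.9 size 78.0 78.0 yaw 85.43 z [11.3 25.9 42.8]
vblock 580 c 735.8 282.4 size 52.2 69.8 yaw 63.48 z [18.3 36.3 47.9]
22.7667
```

View pics/w8.png

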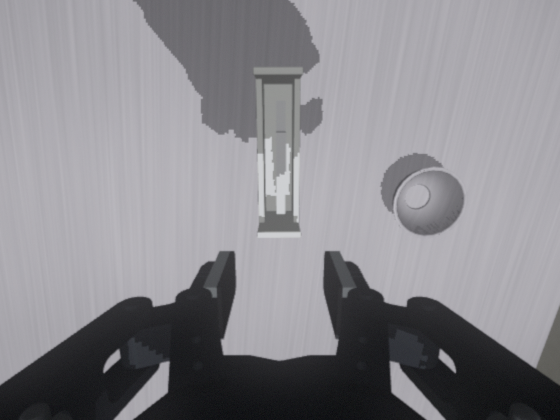

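View pics/side1.png

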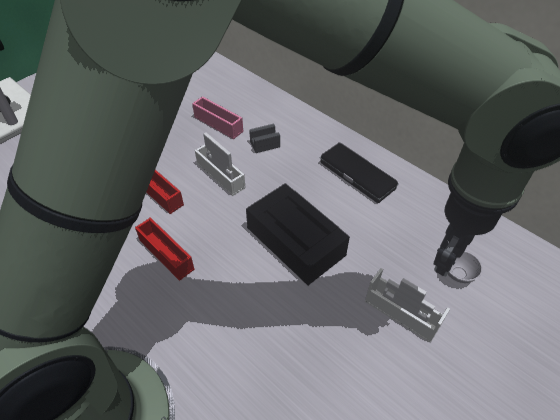

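In the wrist view the tab plate stands upright between the high ends (pixel (280,150)). In the side view both plates stand in their trays ((218,160) and (408,297)), and the case, block and dish are where they were. The gripper is clear, so I hand in.

```bash
python3 - <<'E'
from h import *
print(workorder.sign_off()); print(status.sense()['clock'])
E
```

```text
the job is handed in; nothing more can be done
None
the job is handed in; nothing more can be done
```

Both plates are standing upright in their own trays, and I handed the job in at about 22.8 s of the 58 s allowed. Sign-off gives no verdict, so these results come from my last camera checks.

**Keeper:** it is at the rack's +y end. The straight plate stopped about 8 mm from mid slot on that side and slid freely about 18 mm the other way. I slid the tab plate about 17 mm the same way. Both then lifted freely.

| Plate | Tray | Top centre off tray centre | Top height |
|---|---|---|---|
| Straight | Low ends | about 1.5 mm | z = 112 mm (expected 111) |
| Tab | High ends | about 2 mm | z = 112 mm (expected 111) |

- **Setting down:** I felt floor contact under each plate before opening the fingers.
- **Robot:** the gripper was about 110 mm above the tab plate with no force on it at hand-in.
- **Bystanders:** in the top camera the case and dish were within 1 mm of where they started.
- **What disagreed:**
  - The steel block's fitted centre changed by 5 mm. Its first fit was oversized from noise, and the arm never went near it.
  - While I was feeling for the keeper, the straight plate jammed twice on the slot floor from pressing down too hard. I levelled the tool and took the load off, and it slid freely.

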